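Cap the loaded bird feeder

ROBOT

A 6-joint arm with a two-finger parallel gripper is mounted at the origin on the work surface. World frame = base frame: x ahead of the robot, y to its left, z up, the work surface at z = 0. Lengths are in m, angles in rad, forces in N, time in s.
With the tool pointing down it reaches from about 0.225 to 0.875 m from the base axis. Payload 3.4 kg.
Tool frame: the origin (TCP) lies on the centre line of the jaws, within the pads' length; the fingertips stand 11 mm ahead of it and the grasp point (between the pads) lies 8 mm behind it; z points along the fingers, y is the line along which they close (so a half turn about z gives the same grasp; the last joint's range is limited). The gripper opens to 85 mm and grips with 20 to 120 N. Pads are 22 mm wide; open, the fingers measure 114 mm over their backs; the gripper's body (76 mm by 85 mm) begins 54 mm behind the grasp point. The pads swing forward as they close: fully open they stand 13 mm farther back than shut.
Start: joints at [-1.231, 0.276, 1.505, -0, 1.361, -0.121], TCP at [0.256, -0.515, 0.242] pointing down, gripper open.
Joint ranges: [-2.89, 2.89], [-0.75, 2.08], [0.22, 2.7], [-1.18, 4.32], [0.11, 2.71], [-2.7, 2.7]. Speed limits (rad/s): [2.57, 2.57, 3.14, 3.14, 3.14, 3.14].

INTERFACE

Orientations are given as a unit quaternion [w, x, y, z].
In Python, from rig import manip, eyes, job gives the robot as it stands.
- The arm moves only by the tool drive_tool, never from a script. Its argument "rows" is a list of rows, each a list of 3 entries, a list of its own where there are three numbers: the turn, a rotation vector about the world's x, y, z in rad, then the shift along the world's x, y, z in cm, then the finger opening in cm, from 0 to 8.54. A call has 1 to 8 rows; each row shifts and turns the commanded pose from where the row before left it; what a row does not reach is not made up. A row lasts 1/8 s, in which the tool goes at most 62.5 mm and 10.7 degrees, less where a joint would pass 70% of its speed; a pose out of reach is approached as far as the arm can. A call is refused whole if a number of a shift passes 6.25 or a number of a turn 0.188, either way. A call with a gripper value outside its range is refused whole. The fingers move at their own pace and stop on an object; "force" is the grip in N (left out, the last holds). Time passes only in rows, so rows that do not move let the fingers close. It gives the time, the measured TCP pose, the force, the opening and the grip force at its end, in the units of the state.
- manip.get_state(): the state, without advancing time (a new reading comes with each control period).
- eyes.get_image(name): name is "scene" or "top" or "wrist"; returns the picture (420x560x3 uint8, red, green, blue); there is no depth.
- eyes.get_calibration(name): a dict with "camera_matrix" (3x3 intrinsics, pixels), "view" (4x4, takes a point from world to camera coordinates). Camera axes: x right, y up, looking along -z (the intrinsics and any distortion apply to the point x, -y, -z); pixel columns grow to the right and rows downward; lengths in m; the calibration is good to about 2 mm. A picture is of the moment at which its call begins: read the wrist's pose just before it. get_calibration takes no time and is no camera call; for the wrist camera it gives the pose at the moment of the call.
- job.sign_off(): hands the job in; it is judged then, once.
The state is a dict: "clock": time; "qpos": joint angles; "qd": joint speeds; "effort": joint torques, N m; "position": TCP position; "ee_rot": TCP orientation; "contact_force": force on the tool from outside, world axes, zero at the start; "moment": the same for the moment, N m; "width": finger opening in m; "gripper_force": force on a finger pad.
Only numpy, scipy, OpenCV 4.12 (cv2) and the standard library are available. Lean on these libraries where they do the work, as an engineer would, in place of code of your own. Each camera call takes 0.05 s, during which the arm holds its last target. There are 200 camera calls.

TASK

One of the two clear-tube bird feeders has just been loaded with a pressed seed block; close it with the aluminium cap, lowering the cap's plug into the mouth of the tube before you let go, so that the cap sits fully home and level. Leave that feeder standing upright where it is, and do not disturb the empty feeder or the red plastic lid.

Things in the scene. Friction and masses are not known exactly. Their poses are not given: they have to be found in the camera images.
- cap: Round bare-aluminium cap, about 140 g, standing on its plug on the counter. Origin: centre of the plug's underside, z up. Upward from it: tapered plug, 42 mm diameter at the bottom, 54 mm at height 20 mm; flange 86 mm diameter from 20 to 28 mm; round grip knob 28 mm diameter from 28 to 62 mm (its top).
- feeder_loaded: Loose 0.75 kg bird feeder: green dish, 130 mm diameter, 28 mm high; upright clear tube, 76 mm outer, 68 mm inner diameter, open rim at 170 mm; in it a brown 58 mm seed block, fixed, top at 115 mm, seen through tube and mouth. Origin: centre of the underside, z up. Cap fully home: flange on the rim, cap's origin 150 mm above this one; the plug has 7 mm of side play all round.
- feeder_empty: The same kind of green-and-clear feeder with the same sizes and origin, about 0.45 kg, but with nothing in its tube. To be left open and where it is.
- lid_red: Red plastic jar lid, a disc of 100 mm diameter, 16 mm high, with a round 28 mm knob up to 46 mm. Origin: centre of the underside. It belongs to another jar and stays where it is. (Between the two lids a steel S-hook, 130 mm long, 8 mm thick, lies flat on the counter; it is not needed.)
Mind the look-alikes: they are no part of the job. Of the things that look like the cap, the largest one is meant.

How it is judged:
On the way:
1. the cap's plug is in the mouth of the loaded feeder's tube while the gripper still holds the cap (z of cap in the frame of feeder_loaded between 0.14 and 0.166 m and horizontal distance between cap and feeder_loaded below 0.018 m and contact force between the fingers and cap above 0.5 N), for 0.1 s.
At the end, for the whole second after the job is handed in: The cap rests at home on the loaded feeder's tube: its origin 144 to 155 mm above the feeder's origin and within 12 mm of its axis, cap and feeder within 0.1 rad of upright, the feeder within 50 mm of where it started, both at rest (z of cap in the frame of feeder_loaded between 0.144 and 0.155 m and horizontal distance between cap and feeder_loaded below 0.012 m and angle between each of cap, feeder_loaded's own z axis and vertical below 0.1 rad and distance of feeder_loaded from where it was at the start of the episode below 0.05 m and linear speed of each of cap, feeder_loaded below 0.02 m/s); the robot touches nothing.
It fails at once if the empty feeder is moved by more than 25 mm (distance of feeder_empty from where it was at the start of the episode above 0.025 m).
It fails at once if the red lid is moved by more than 25 mm (distance of lid_red from where it was at the start of the episode above 0.025 m).
It fails at once if the loaded feeder is tipped by more than 0.35 rad (angle between feeder_loaded's own z axis and vertical above 0.35 rad).
It also fails if it takes over 40 s, if anything falls off the work surface, if the arm or the gripper's body presses on something with over 40 N, if the wrist force passes 120 N, or if a joint passes its speed limit or range.

## Working session

There is one attempt and no reset: what is moved stays moved. The work goes in short steps, Python scripts to look and compute and a tool call to move; the robot and the scene stay as the last step left them, time stands still between calls to the robot, and variables do not carry over. Pictures are saved under pics/ and viewed, at most 10 in all, crops included, and the job is handed in when it is done.

Besides the shell and the picture viewer there is one more tool, called after ">>>" by a JSON object that holds its "fn" and its "kwargs", one argument or row to a line. drive_tool: Moves the arm, as the interface text tells. Its arguments: {"type":"object","properties":{"rows":{"type":"array"},"force":{"type":"number"}},"required":["rows"]}

```bash
mkdir -p pics; cat > h.py <<'E'
import numpy as np, cv2
from rig import manip, eyes, job
def save(n,f):
    im=eyes.get_image(n); cv2.imwrite('pics/'+f,im[:,:,::-1]); return im
def ray(n,uv,z):
    c=eyes.get_calibration(n);K=np.array(c['camera_matrix']);V=np.array(c['view'])
    d=np.linalg.inv(K)@[uv[0],uv[1],1]; d=np.array([d[0],-d[1],-d[2]])
    R=V[:3,:3];o=-R.T@V[:3,3];d=R.T@d
    return o+d*(z-o[2])/d[2]
def proj(n,p):
    c=eyes.get_calibration(n);K=np.array(c['camera_matrix']);V=np.array(c['view'])
    q=V[:3,:3]@np.array(p)+V[:3,3]; q=K@[q[0],-q[1],-q[2]]; return q[:2]/q[2]
E
python3 - <<'E'
from h import *
a=save('scene','s0.png');b=save('top','t0.png')
for n in('scene','top'):
    c=eyes.get_calibration(n);print({k:(np.round(v,3).tolist() if k in('camera_matrix','view') else v) for k,v in c.items()})
print(manip.get_state())
E
```

```text
{'camera_matrix': [[418.272, 0.0, 275.997], [0.0, 418.272, 216.718], [0.0, 0.0, 1.0]], 'view': [[0.665, 0.746, -0.015, -0.315], [-0.556, 0.508, 0.658, 0.244], [0.499, -0.43, 0.753, -1.24], [0.0, 0.0, 0.0, 1.0]]}
{'camera_matrix': [[432.039, 0.0, 279.488], [0.0, 432.039, 203.036], [0.0, 0.0, 1.0]], 'view': [[-0.02, -1.0, -0.008, 0.011], [0.995, -0.021, 0.097, -0.485], [-0.097, -0.006, 0.995, -1.003], [0.0, 0.0, 0.0, 1.0]]}
{'clock': 0.1, 'qpos': array([-1.23101503e+00,  2.76559983e-01,  1.50597051e+00, -3.45870003e-07,
        1.36070798e+00, -1.21018921e-01]), 'qd': array([ 0.00030007, -0.00048138, -0.00310337, -0.00026451, -0.00048978,
       -0.00171231]), 'effort': array([ 7.39355619e-04, -4.17700160e+01, -2.46404672e+01, -1.86156285e-04,
        5.78730469e-03, -1.05496053e-05]), 'position': array([ 0.25552191, -0.51462062,  0.24152445]), 'ee_rot': array([-8.17971964e-04,  9.73574764e-01,  2.28367035e-01, -8.99993966e-05]), 'contact_force': array([0.36887247, 1.66625444, 0.16519871]), 'moment': array([ 0.03436108, -0.00675585,  0.0029218 ]), 'gripper_force': 0.0, 'width': 0.0855812517752184}
```

View pics/t0.png

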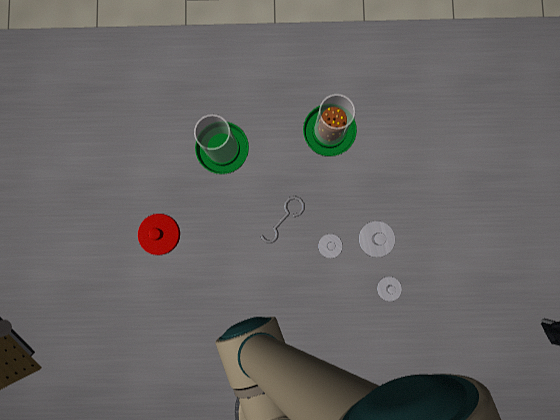

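View pics/s0.png

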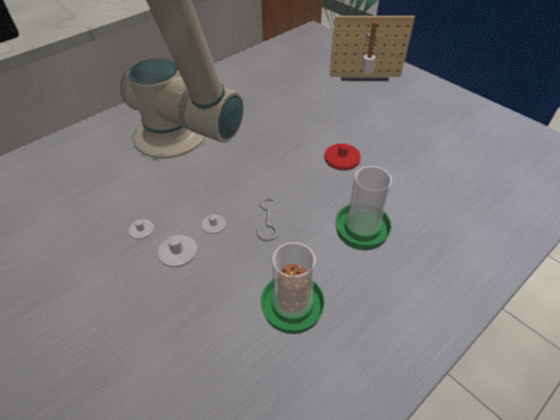

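The top view shows the loaded feeder's rim near (337,113), the empty one's rim near (212,132) and the red lid at (159,234). The large cap is at (377,239), with small look-alikes at (330,246) and (389,289). I'll make an enlarged crop to read the points more exactly.

```bash
python3 - <<'E'
from h import *
t=cv2.imread('pics/t0.png');s=cv2.imread('pics/s0.png')
cr=lambda im,x,y,w,h:cv2.resize(im[y:y+h,x:x+w],None,fx=4,fy=4,interpolation=cv2.INTER_CUBIC)
A=np.vstack([cr(t,290,80,90,80),cr(t,340,205,90,70)])
B=np.vstack([cr(s,250,230,90,110)[:320],cr(s,140,220,90,70)])
cv2.imwrite('pics/c.png',np.hstack([A,B]))
E
```

```text
(no output)
```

View pics/c.png

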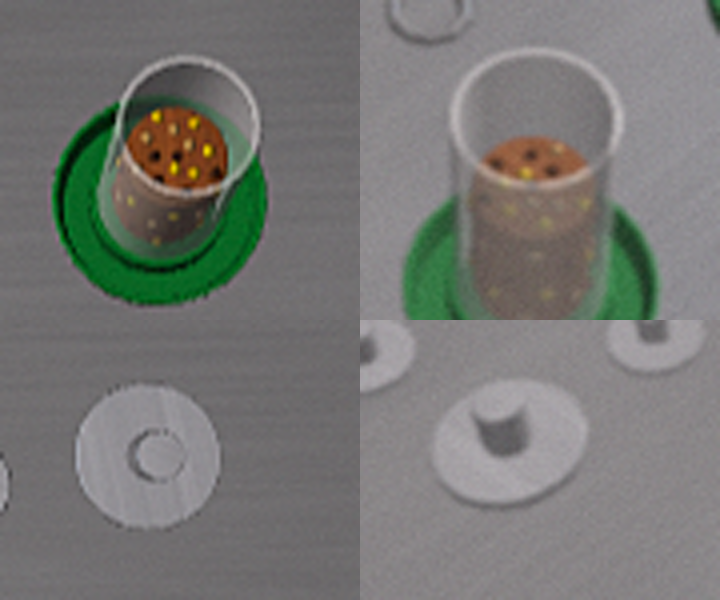

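The crop gives rim centres at top (337.0,111.3) and scene (294.1,259.3). The cap flange is at top (377.0,238.9) and scene (177.5,250.6), and the knob top at top (379.3,238.8) and scene (175.0,240.8).

```bash
python3 - <<'E'
from h import *
P=lambda l,n,uv,z:print(l,n,np.round(ray(n,uv,z),4))
P('rim','top',(337,111.3),.17);P('rim','scene',(294.1,259.3),.17);P('dish','top',(329.9,129.5),.028)
P('flange','top',(377,238.9),.028);P('knob','top',(379.3,238.8),.062)
P('flange','scene',(177.5,250.6),.028);P('knob','scene',(175,240.8),.062)
P('erim','top',(212,132),.17);P('small1','top',(330,246),.02);P('small2','top',(389,289),.02)
print('flange dia',ray('top',(395,238.9),.028)-ray('top',(359,238.9),.028))
E
```

```text
rim top [ 0.6593 -0.123   0.17  ]
rim scene [ 0.6616 -0.1225  0.17  ]
dish top [ 0.6593 -0.1236  0.028 ]
flange top [ 0.3951 -0.2255  0.028 ]
knob top [ 0.3949 -0.2233  0.062 ]
flange scene [ 0.4    -0.2256  0.028 ]
knob scene [ 0.4    -0.2242  0.062 ]
erim top [0.6212 0.1371 0.17  ]
small1 top [ 0.3807 -0.1158  0.02  ]
small2 top [ 0.2781 -0.2502  0.02  ]
flange dia [-0.00172486 -0.08417051  0.        ]
```

>>> {"fn": "drive_tool", "kwargs": {
  "rows": [
    [[0, 0, 0], [2, 4.1, -1.3], 8.5],
    [[0, 0, 0], [2, 4.1, -1.3], 8.5],
    [[0, 0, 0], [2, 4.1, -1.3], 8.5],
    [[0, 0, 0], [2, 4.1, -1.3], 8.5],
    [[0, 0, 0], [2, 4.1, -1.3], 8.5],
    [[0, 0, 0], [2, 4.1, -1.3], 8.5],
    [[0, 0, 0], [2.1, 4.3, -1.2], 8.5],
    [[0, 0, 0], [0, 0, 0], 8.5]
  ]
}}

```text
clock: 1.1
position: [0.3964, -0.2227, 0.1512]
ee_rot: [-0.002, 0.973, 0.231, -0.001]
contact_force: [-0.4, -1.2, 0.2]
width: 0.085
gripper_force: 0.0
```

```bash
python3 - <<'E'
from h import *
s=manip.get_state();print(s['position'],s['ee_rot'],s['contact_force'],s['clock'])
print(np.round(proj('wrist',(.397,-.225,.062)),1))
im=save('wrist','w1.png')
E
```

```text
[ 0.39642618 -0.2226629   0.15116072] [-1.66919313e-03  9.73056606e-01  2.30558760e-01 -8.44653923e-04] [-0.41853212 -1.16393317  0.2196398 ] 1.1
[281.2 222. ]
```

View pics/w1.png

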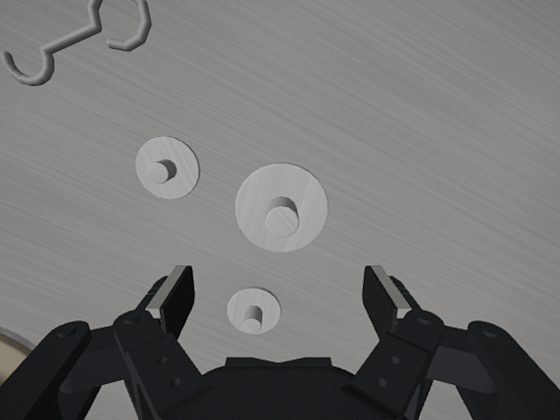

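The wrist view shows the knob top at (281.5,220), within 2 px of the prediction, and the flange centred at (281.5,207).

```bash
python3 - <<'E'
from h import *
print(manip.get_state()['position'],ray('wrist',(281.5,220),.062),ray('wrist',(281.5,207),.028))
E
```

```text
[ 0.39657596 -0.22468173  0.15178399] [ 0.39868301 -0.22680126  0.062     ] [ 0.39960988 -0.22673948  0.028     ]
```

>>> {"fn": "drive_tool", "kwargs": {
  "rows": [
    [[0, 0, 0], [0.15, 0, -3.0], 8.5],
    [[0, 0, 0], [0, 0, -3.0], 8.5],
    [[0, 0, 0], [0, 0, -2.5], 8.5],
    [[0, 0, 0], [0, 0, -1.5], 8.5],
    [[0, 0, 0], [0, 0, -0.8], 8.5],
    [[0, 0, 0], [0, 0, 0], 8.5]
  ],
  "force": 40
}}

```text
clock: 1.9
position: [0.398, -0.2268, 0.0442]
ee_rot: [-0.0, 0.974, 0.228, -0.0]
contact_force: [0.4, -0.1, 0.2]
width: 0.0852
gripper_force: 0.0
```

>>> {"fn": "drive_tool", "kwargs": {
  "rows": [
    [[0, 0, 0], [0, 0, 0], 5.0],
    [[0, 0, 0], [0, 0, 0], 3.5],
    [[0, 0, 0], [0, 0, 0], 2.2],
    [[0, 0, 0], [0, 0, 0], 2.2],
    [[0, 0, 0], [0, 0, 0], 2.2],
    [[0, 0, 0], [0, 0, 0], 2.2]
  ],
  "force": 40
}}

```text
clock: 2.65
position: [0.3983, -0.2261, 0.0447]
ee_rot: [0.0, 0.974, 0.228, 0.0]
contact_force: [-0.2, 0.1, 5.0]
width: 0.0271
gripper_force: 39.2
```

>>> {"fn": "drive_tool", "kwargs": {
  "rows": [
    [[0, 0, 0], [0, 0, 1.0], 2.2],
    [[0, 0, 0], [0, 0, 2.5], 2.2],
    [[0, 0, 0], [0, 0, 3.5], 2.2],
    [[0, 0, 0], [0, 0, 4.0], 2.2],
    [[0, 0, 0], [0, 0, 4.0], 2.2],
    [[0, 0, 0], [0, 0, 4.0], 2.2],
    [[0, 0, 0], [0, 0, 3.0], 2.2],
    [[0, 0, 0], [0, 0, 0], 2.2]
  ]
}}

```text
clock: 3.65
position: [0.3992, -0.2269, 0.2667]
ee_rot: [0.002, 0.974, 0.228, 0.002]
contact_force: [-0.0, -0.1, -1.4]
width: 0.0269
gripper_force: 39.7
```

```bash
python3 - <<'E'
from h import *
s=manip.get_state();print(s['position'],s['ee_rot'],s['contact_force'],s['moment'],s['width'],s['clock'])
save('wrist','w2.png')
E
```

```text
[ 0.39920687 -0.22686351  0.26667296] [0.00226975 0.97356571 0.22838927 0.00172907] [-0.00480824 -0.13705137 -1.3702093 ] [0.0173562  0.00966756 0.03462236] 0.02686042281742417 3.65
```

View pics/w2.png

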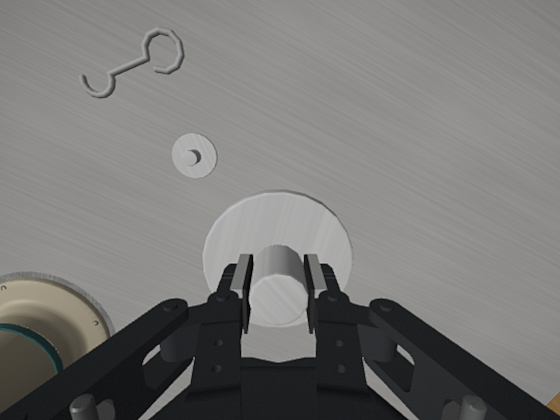

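The cap hangs level in the jaws, with flange extremes at left 203, right 353 and top 190. I'll fit the cap's pose relative to the tool.

```bash
python3 - <<'E'
from h import *
p=manip.get_state()['position'];print(p)
a=np.linspace(0,2*np.pi,361)
for zc in (.215,.22,.225):
  for dx,dy in((0,0),(.003,0),(0,.003)):
    q=np.array([proj('wrist',(p[0]+dx+.043*np.cos(t),p[1]+dy+.043*np.sin(t),zc+.028)) for t in a[::4]])
    print(zc,dx,dy,np.round([q[:,0].min(),q[:,0].max(),q[:,1].min()],1))
E
```

```text
[ 0.39826774 -0.22612727  0.26484901]
0.215 0 0 [204.  351.5 187.4]
0.215 0.003 0 [206.  354.2 182.5]
0.215 0 0.003 [199.2 347.1 185. ]
0.22 0 0 [201.9 353.6 189.5]
0.22 0.003 0 [203.9 356.4 184.5]
0.22 0 0.003 [197.  349.1 187. ]
0.225 0 0 [199.7 355.9 191.7]
0.225 0.003 0 [201.7 358.7 186.6]
0.225 0 0.003 [194.6 351.2 189.2]
```

>>> {"fn": "drive_tool", "kwargs": {
  "rows": [
    [[0, 0, 0], [2, 0.8, 0], 2.2],
    [[0, 0, 0], [4, 1.6, 0], 2.2],
    [[0, 0, 0], [4.2, 1.6, 0], 2.2],
    [[0, 0, 0], [4.2, 1.6, 0], 2.2],
    [[0, 0, 0], [4.2, 1.6, 0], 2.2],
    [[0, 0, 0], [4, 1.6, 0], 2.2],
    [[0, 0, 0], [2.6, 1.1, 0], 2.2],
    [[0, 0, 0], [1, 0.4, 0], 2.2]
  ]
}}

```text
clock: 4.7
position: [0.6604, -0.1221, 0.2613]
ee_rot: [-0.001, 0.973, 0.229, -0.002]
contact_force: [0.0, -0.2, -0.4]
width: 0.0271
gripper_force: 39.7
```

>>> {"fn": "drive_tool", "kwargs": {
  "rows": [
    [[0, 0, 0], [0, 0, 0], 2.2],
    [[0, 0, 0], [0, 0, 0], 2.2]
  ]
}}

```text
clock: 4.95
position: [0.6589, -0.1236, 0.264]
ee_rot: [-0.0, 0.974, 0.228, -0.001]
contact_force: [-0.6, -0.5, -1.2]
width: 0.0268
gripper_force: 39.7
```

```bash
python3 - <<'E'
from h import *
s=manip.get_state();print(s['position'],s['ee_rot'],s['width'],s['clock'])
t=save('top','t3.png');s=save('scene','s3.png')
cr=lambda im,x,y,w,h:cv2.resize(im[y:y+h,x:x+w],None,fx=4,fy=4,interpolation=cv2.INTER_CUBIC)
A=np.hstack([cr(t,285,60,95,110),cr(s,240,190,100,110)])
cv2.imwrite('pics/c3.png',A[:,:,::-1])
print(proj('scene',(.66,-.123,.17)),proj('scene',(.66,-.123,.22)))
E
```

```text
[ 0.65889039 -0.12360431  0.26399572] [-1.01237136e-04  9.73661530e-01  2.27996706e-01 -8.46972558e-04] 0.02683107802917422 4.95
[293.2640415 258.8967935] [293.75532596 241.32163737]
```

View pics/c3.png

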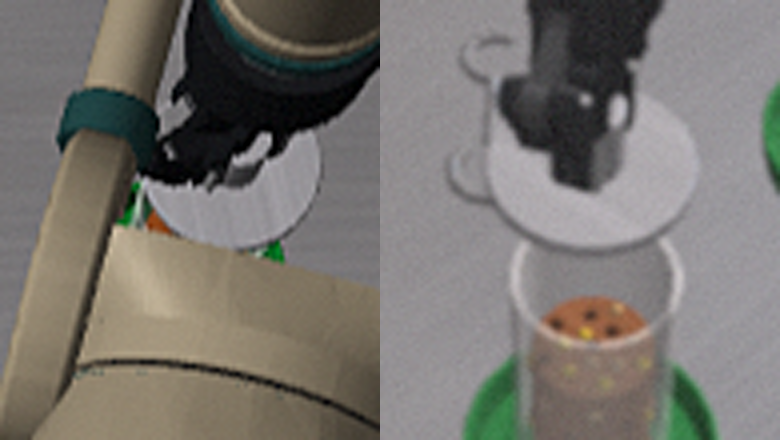

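In the scene view the flange is centred at x=293.6 and the rim at x=294.6, within about 2 mm and well inside the 7 mm play. I'm lowering the cap.

>>> {"fn": "drive_tool", "kwargs": {
  "rows": [
    [[0, 0, 0], [0.1, 0.1, -1.0], 2.2],
    [[0, 0, 0], [0, 0, -1.5], 2.2],
    [[0, 0, 0], [0, 0, -1.5], 2.2],
    [[0, 0, 0], [0, 0, -1.0], 2.2],
    [[0, 0, 0], [0, 0, -0.8], 2.2],
    [[0, 0, 0], [0, 0, -0.3], 2.2],
    [[0, 0, 0], [0, 0, 0], 2.2]
  ]
}}

```text
clock: 5.92
position: [0.6613, -0.1221, 0.2033]
ee_rot: [0.0, 0.974, 0.228, 0.0]
contact_force: [-0.3, 1.3, -1.6]
width: 0.0269
gripper_force: 39.7
```

>>> {"fn": "drive_tool", "kwargs": {
  "rows": [
    [[0, 0, 0], [0, 0, -0.3], 2.2],
    [[0, 0, 0], [0, 0, -0.2], 2.2],
    [[0, 0, 0], [0, 0, 0], 2.2]
  ]
}}

```text
clock: 6.3
position: [0.6611, -0.122, 0.1982]
ee_rot: [0.0, 0.974, 0.228, -0.0]
contact_force: [-0.1, -0.5, -1.1]
width: 0.0267
gripper_force: 39.7
```

>>> {"fn": "drive_tool", "kwargs": {
  "rows": [
    [[0, 0, 0], [0, 0, -0.2], 2.2],
    [[0, 0, 0], [0, 0, 0], 2.2]
  ]
}}

```text
clock: 6.55
position: [0.6611, -0.122, 0.1961]
ee_rot: [-0.0, 0.974, 0.228, -0.0]
contact_force: [-0.3, 0.6, -1.7]
width: 0.0266
gripper_force: 39.7
```

>>> {"fn": "drive_tool", "kwargs": {
  "rows": [
    [[0, 0, 0], [0, 0, -0.1], 2.2],
    [[0, 0, 0], [0, 0, 0], 2.2]
  ]
}}

```text
clock: 6.8
position: [0.6612, -0.1221, 0.1952]
ee_rot: [0.0, 0.974, 0.228, -0.0]
contact_force: [-0.0, -0.3, -1.1]
width: 0.027
gripper_force: 39.7
```

>>> {"fn": "drive_tool", "kwargs": {
  "rows": [
    [[0, 0, 0], [0, 0, -0.1], 2.2],
    [[0, 0, 0], [0, 0, 0], 2.2]
  ]
}}

```text
clock: 7.05
position: [0.6613, -0.122, 0.1949]
ee_rot: [0.0, 0.974, 0.228, 0.0]
contact_force: [-1.0, 1.5, 2.6]
width: 0.0266
gripper_force: 39.9
```

>>> {"fn": "drive_tool", "kwargs": {
  "rows": [
    [[0, 0, 0], [0, 0, -0.1], 2.2],
    [[0, 0, 0], [0, 0, 0], 2.2]
  ]
}}

```text
clock: 7.3
position: [0.6613, -0.122, 0.1949]
ee_rot: [0.0, 0.974, 0.228, 0.001]
contact_force: [-2.4, 1.6, 6.7]
width: 0.0265
gripper_force: 40.3
```

```bash
python3 - <<'E'
from h import *
s=save('scene','s4.png')
cv2.imwrite('pics/c4.png',cv2.resize(s[190:340,230:360,::-1],None,fx=4,fy=4,interpolation=cv2.INTER_CUBIC))
for z in(.17,.178): print(proj('scene',(.661,-.1225,z)))
E
```

```text
[293.8657886  259.08592367]
[293.9459978  256.39718431]
```

View pics/c4.png

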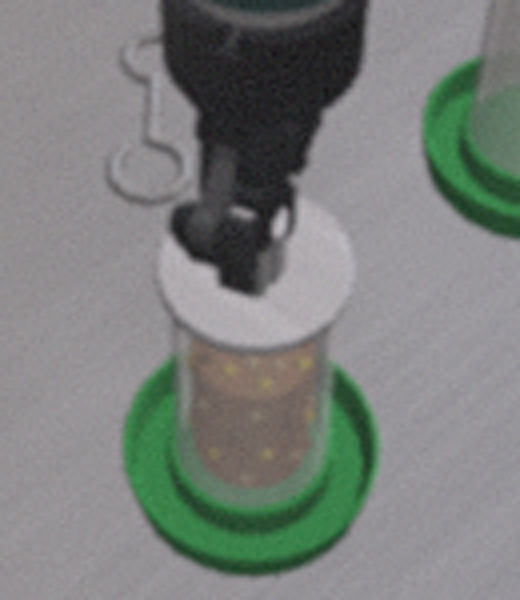

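The flange is sitting on the rim, centred at about x=294, and contact came at the expected height. I'm releasing and backing off.

>>> {"fn": "drive_tool", "kwargs": {
  "rows": [
    [[0, 0, 0], [0, 0, 0.1], 2.4],
    [[0, 0, 0], [0, 0, 0], 3.2],
    [[0, 0, 0], [0, 0, 0], 4.5],
    [[0, 0, 0], [0, 0, 0], 6.5],
    [[0, 0, 0], [0, 0, 0], 6.5],
    [[0, 0, 0], [0, 0, 0], 6.5]
  ]
}}

```text
clock: 8.1
position: [0.6612, -0.1221, 0.1942]
ee_rot: [0.0, 0.974, 0.228, -0.0]
contact_force: [0.0, 0.0, -0.4]
width: 0.065
gripper_force: 0.0
```

>>> {"fn": "drive_tool", "kwargs": {
  "rows": [
    [[0, 0, 0], [0, 0, 1], 6.5],
    [[0, 0, 0], [0, 0, 2.5], 6.5],
    [[0, 0, 0], [0, 0, 4], 6.5],
    [[0, 0, 0], [0, 0, 4], 6.5],
    [[0, 0, 0], [-4, 0, 2], 6.5],
    [[0, 0, 0], [-4, 0, 0], 6.5],
    [[0, 0, 0], [-4, 0, 0], 6.5],
    [[0, 0, 0], [0, 0, 0], 6.5]
  ]
}}

```text
clock: 9.1
position: [0.5388, -0.1218, 0.3312]
ee_rot: [0.001, 0.974, 0.228, 0.0]
contact_force: [-0.6, -0.9, 0.6]
width: 0.0649
gripper_force: 0.0
```

```bash
python3 - <<'E'
from h import *
s=save('scene','s5.png')
cv2.imwrite('pics/c5.png',cv2.resize(s[190:340,230:360,::-1],None,fx=4,fy=4,interpolation=cv2.INTER_CUBIC))
for p in((.66,-.123,.178),(.66,-.123,.212)): print(proj('scene',p))
E
```

```text
[293.33921527 256.20753532]
[293.67316298 244.26092694]
```

View pics/c5.png

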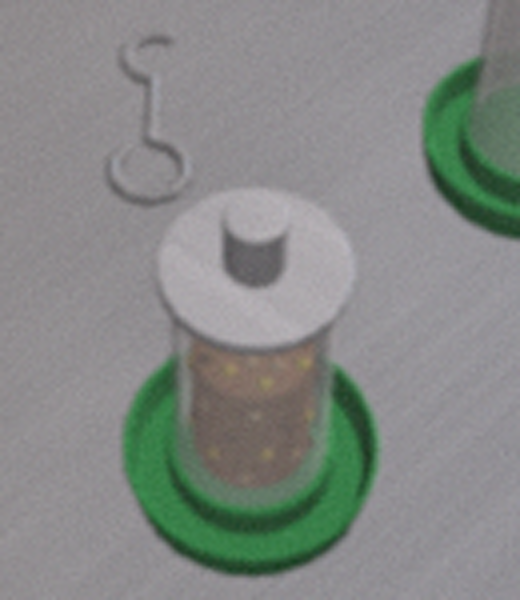

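The cap sits level on the tube. The flange centre at about (294,257) and the knob top at about (294,244) match the predicted home pose, and the arm is clear of everything.

```bash
python3 -c "
from h import *
print(job.sign_off())"
```

```text
the job is handed in; nothing more can be done
None
```

The aluminium cap is seated level on the loaded feeder's tube, the gripper is clear, and the job was handed in at about 9 s of the 40 s allowed; sign-off returned no verdict.

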